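# Stir the topping balls with the wooden muddler

## Robot

A 6-joint arm with a two-finger parallel gripper is mounted at the origin on a cart in front of the work surface, level with it; the furniture and walls round the work are solid. World frame = base frame: x ahead of the robot, y to its left, z up, the work surface at z = 0. Lengths are in m, angles in rad, forces in N, time in s.
With the tool pointing down it reaches from about 0.3 to 1 m from the base axis. Payload 5.1 kg.
Tool frame: the origin (TCP) lies at the very end of the fingers, on their centre line; the grasp point (between the pads) lies 19 mm behind it; z points along the fingers, y is the line along which they close (so a half turn about z gives the same grasp; the last joint's range is limited). The gripper opens to 95 mm and grips with 3 to 60 N. Pads are 20 mm wide; open, the fingers measure 119 mm over their backs; the gripper's body (75 mm by 180 mm) begins 59 mm behind the grasp point.
Start: joints at [1.195, 0.124, 1.65, -0, 1.367, -0.083], TCP at [0.188, 0.622, 0.215] pointing down, gripper open.
Joint ranges: [-2.61, 2.61], [-1.02, 2.33], [0.03, 2.71], [-1.35, 4.49], [0.32, 2.68], [-2.91, 2.91]. Speed limits (rad/s): [2.57, 2.57, 3.14, 3.14, 3.14, 3.14].

## Interface

Orientations are given as a rotation vector (axis times angle).
In Python, from station import * gives the robot as it stands. The module is installed in compiled form; this text tells all that it offers.
- The arm moves only by the shell command python3 -m handwheel 'ROWS' [FORCE]. ROWS is a JSON object of lists of equal length, an entry for each row: "claw": the opening in per cent of the stroke, from 0 (shut) to 100 (fully open); "dp": the shift along the tool's x, y, z in cm, a list of three; "yaw": the turn about the tool's z in rad. In form: {"claw": [claw, ...], "dp": [[tx, ty, tz], ...], "yaw": [yaw, ...]}. A call has 1 to 8 rows; each row shifts and turns the commanded pose from where the row before left it, along the tool's axes as they then stand; what a row does not reach is not made up. A row lasts 1/10 s, in which the tool goes at most 50 mm and 8.59 degrees, less where a joint would pass 70% of its speed; a pose out of reach is approached as far as the arm can. A call is refused whole if a number of a shift passes 5 or a number of a turn 0.15, either way. A call with a gripper value outside its range is refused whole. The fingers move at their own pace and stop on an object; FORCE is the grip in N (left out, the last holds). Time passes only in rows, so rows that do not move let the fingers close. It gives the time, the measured TCP pose, the force, the opening and the grip force at its end, in the units of the state.
- get_state(): the state, without advancing time (a new reading comes with each control period).
- camera(name): name is "scene" or "top" or "wrist"; returns a dict with "frame" (400x640x3 uint8, red, green, blue), "fx", "fy", "cx", "cy" (pixels), "D" ([k1, k2, p1, p2, k3] as OpenCV has them; the pictures are not rectified), "cam_to_world" (4x4, takes a point from camera to world coordinates); the wrist camera has in their place "tool_from_camera" (4x4, takes a point from camera to tool coordinates, whose origin is the TCP and whose axes are the flange's). Camera axes: x right, y up, looking along -z (the intrinsics and any distortion apply to the point x, -y, -z); pixel columns grow to the right and rows downward; lengths in m; the calibration is good to about 2 mm. A picture is of the moment at which its call begins: read the wrist's pose just before it. There is no depth.
- job_done(): hands the job in; it is judged then, once.
Trained networks look in the newest picture that a camera, given by its name, has taken for a name from the list of things; names that differ only in an ending like _2 or _b are one class to them, and where a whole thing is asked for, a point or a joint stands for the part that bears it (a point fixed in the world has none). Each returns a list of dicts, best first, with "conf" (0 to 1); they miss things now and then, are a little off and sometimes report something else, mostly with a low value. They report only what shows in the picture. A call takes as long as a camera call.
- boxes_of(target, camera): "pixel" ([row, column] in pixels, amid what is visible of it).
- masks_of(target, camera): "pixels" (400x640 bool, what is visible of it) and "pixel" ([row, column] in pixels, amid what is visible of it).
- landmark_of(target, camera): "pixel" ([row, column] in pixels: a listed point, or the origin of a listed thing).
The state is a dict: "time": time; "q": joint angles; "qvel": joint speeds; "effort": joint torques, N m; "tool_pos": TCP position; "ee_rot": TCP orientation; "wrist_force": force on the tool from outside, world axes, zero at the start; "ft_torque": the same for the moment, N m; "opening": opening from 0.0 (shut) to 1.0 (fully open); "grip_force": force on a finger pad.
Only numpy, scipy, OpenCV 4.12 (cv2) and the standard library are available. Lean on these libraries where they do the work, as an engineer would, in place of code of your own. Each camera call takes 0.05 s, during which the arm holds its last target. There are 200 camera calls.

## Task

Mix the topping: take the wooden stirrer from its steel holder, lower it into the blue bowl and, starting at the side with the dark balls, stir two full turns anticlockwise (seen from above) round the bowl, pushing the balls along near the floor and well out from the middle, without spilling a ball or shoving the bowl away. Then stand the stirrer fully home in its holder again and let go.

Things in the scene. Friction and masses are not known exactly. Their poses are not given: they have to be found in the camera images.
- stirrer_grip (a point): the stirrer: a turned wooden muddler, 210 mm long, 70 g, standing upright (within about 7 degrees) in the steel holder, foot down. Round all along: foot end 22 mm thick for the lowest 50 mm, then a 14 mm shaft, then a 20 mm thick handle from 122 to 198 mm above the foot. This point is in the middle of the handle, on its axis, 160 mm above the foot; z points along the stirrer from foot to handle
- stirrer_foot (a point): the centre of the flat underside of the stirrer's foot end, on its axis; z points up the stirrer. The balls are pushed along well when this point goes round 30 to 40 mm from the bowl's middle, 3 to 10 mm above the bowl's inner floor
- bowl: heavy loose blue stoneware bowl (1.6 kg) standing on the table with six balls in it; 140 mm across, 62 mm high, walls 5 mm; inner floor 6 mm above the table and about 55 mm in radius, inner radius 65 mm at the rim. Origin: middle of its underside. Its x axis points to the side where the dark balls lie at the start, -x to the cream balls; seen from above, anticlockwise goes from x to y; z up
- holder: the stirrer's holder, fixed to the table: an upright steel tube 35 mm thick on a round foot plate of 92 mm, widening to a funnel at the top, 78 mm high. Socket 27 mm wide, its floor 12 mm above the table; the funnel opens from 27 mm at 56 mm height to 56 mm across at the top. Origin: middle of its underside; the socket is on its z axis
- dark_1_center (a point): one of three dark brown sugar-coated balls in the bowl, a hard slightly flattened ball 28 mm across and 20 mm thick, 14 g, smooth and slippery; the point is its centre. At the start it lies on the bowl's floor on the dark (+x) side, about 38 mm from the bowl's middle; the middle itself is clear
- dark_2_center (a point): one of three dark brown sugar-coated balls in the bowl, a hard slightly flattened ball 28 mm across and 20 mm thick, 14 g, smooth and slippery; the point is its centre. At the start it lies on the bowl's floor on the dark (+x) side, about 38 mm from the bowl's middle; the middle itself is clear
- dark_3_center (a point): one of three dark brown sugar-coated balls in the bowl, a hard slightly flattened ball 28 mm across and 20 mm thick, 14 g, smooth and slippery; the point is its centre. At the start it lies on the bowl's floor on the dark (+x) side, about 38 mm from the bowl's middle; the middle itself is clear
- cream_1_center (a point): one of three cream-coloured sugar-coated balls in the bowl, a hard slightly flattened ball 28 mm across and 20 mm thick, 14 g, smooth and slippery; the point is its centre. At the start it lies on the bowl's floor on the cream (-x) side, about 38 mm from the bowl's middle; the middle itself is clear
- cream_2_center (a point): one of three cream-coloured sugar-coated balls in the bowl, a hard slightly flattened ball 28 mm across and 20 mm thick, 14 g, smooth and slippery; the point is its centre. At the start it lies on the bowl's floor on the cream (-x) side, about 38 mm from the bowl's middle; the middle itself is clear
- cream_3_center (a point): one of three cream-coloured sugar-coated balls in the bowl, a hard slightly flattened ball 28 mm across and 20 mm thick, 14 g, smooth and slippery; the point is its centre. At the start it lies on the bowl's floor on the cream (-x) side, about 38 mm from the bowl's middle; the middle itself is clear

How it is judged:
On the way, in this order (a step that is already met when the one before it is completed fails the run):
1. first turn: stirrer's foot down among the balls, at the dark side (x of stirrer_foot in the frame of bowl above 0.014 m and y of stirrer_foot in the frame of bowl between -0.014 and 0.014 m and z of stirrer_foot in the frame of bowl below 0.024 m and horizontal distance between stirrer_foot and bowl below 0.06 m), for 0.04 s.
2. first turn: stirrer's foot down among the balls, a quarter turn on (y of stirrer_foot in the frame of bowl above 0.014 m and x of stirrer_foot in the frame of bowl between -0.014 and 0.014 m and z of stirrer_foot in the frame of bowl below 0.024 m and horizontal distance between stirrer_foot and bowl below 0.06 m), for 0.04 s.
3. first turn: stirrer's foot down among the balls, half a turn on, at the cream side, a dark ball by now pushed along by more than 15 mm (x of stirrer_foot in the frame of bowl below -0.014 m and y of stirrer_foot in the frame of bowl between -0.014 and 0.014 m and z of stirrer_foot in the frame of bowl below 0.024 m and horizontal distance between stirrer_foot and bowl below 0.06 m and distance of any of dark_1_center, dark_2_center, dark_3_center from where it was at the start of the episode above 0.015 m), for 0.04 s.
4. first turn: stirrer's foot down among the balls, three quarters round (y of stirrer_foot in the frame of bowl below -0.014 m and x of stirrer_foot in the frame of bowl between -0.014 and 0.014 m and z of stirrer_foot in the frame of bowl below 0.024 m and horizontal distance between stirrer_foot and bowl below 0.06 m), for 0.04 s.
5. second turn: stirrer's foot down among the balls, at the dark side, a cream ball by now pushed along by more than 15 mm (all of step 1 and distance of any of cream_1_center, cream_2_center, cream_3_center from where it was at the start of the episode above 0.015 m), for 0.04 s.
6. second turn: stirrer's foot down among the balls, a quarter turn on (all of step 2), for 0.04 s.
7. second turn: stirrer's foot down among the balls, half a turn on, at the cream side (x of stirrer_foot in the frame of bowl below -0.014 m and y of stirrer_foot in the frame of bowl between -0.014 and 0.014 m and z of stirrer_foot in the frame of bowl below 0.024 m and horizontal distance between stirrer_foot and bowl below 0.06 m), for 0.04 s.
8. second turn: stirrer's foot down among the balls, three quarters round (all of step 4), for 0.04 s.
At the end, for the whole second after the job is handed in: the stirrer stands in its holder, foot within 12 mm of the socket's floor, at most 11 degrees off upright; all six balls are in the bowl, which stands level (horizontal distance between stirrer_foot and holder below 0.015 m and z of stirrer_foot in the frame of holder below 0.024 m and angle between stirrer_foot's own z axis and vertical below 0.2 rad and horizontal distance between each of dark_1_center, dark_2_center, dark_3_center, cream_1_center, cream_2_center, cream_3_center and bowl below 0.062 m and z of each of dark_1_center, dark_2_center, dark_3_center, cream_1_center, cream_2_center, cream_3_center in the frame of bowl below 0.062 m and angle between bowl's own z axis and vertical below 0.1 rad); the robot touches nothing.
It fails at once if the bowl is shoved more than 50 mm or tipped more than 17 degrees (distance of bowl from where it was at the start of the episode above 0.05 m or angle between bowl's own z axis and vertical above 0.3 rad).
It fails at once if a ball is out of the bowl (horizontal distance between any of dark_1_center, dark_2_center, dark_3_center, cream_1_center, cream_2_center, cream_3_center and bowl above 0.075 m).
It also fails if it takes over 64 s, if anything falls off the work surface, if the arm or the gripper's body presses on something with over 40 N, if the wrist force passes 120 N, or if a joint passes its speed limit or range.

## Working session

There is one attempt and no reset: what is moved stays moved. The work goes in short steps, Python scripts to look and compute and a shell command to move; the robot and the scene stay as the last step left them, time stands still between calls to the robot, and variables do not carry over. Pictures are saved under pics/ and viewed, at most 11 in all, crops included, and the job is handed in when it is done.

```bash
mkdir -p pics; cat > h.py <<'E'
from station import *
import numpy as np, cv2
from scipy.spatial.transform import Rotation as R
def T(c,s):
    if 'cam_to_world' in c: return np.array(c['cam_to_world'])
    M=np.eye(4);M[:3,:3]=R.from_rotvec(s['ee_rot']).as_matrix();M[:3,3]=s['tool_pos'];return M@np.array(c['tool_from_camera'])
def ray(c,M,px):
    K=np.array([[c['fx'],0,c['cx']],[0,c['fy'],c['cy']],[0,0,1.]])
    u=cv2.undistortPoints(np.array([[[px[1],px[0]]]],float),K,np.array(c['D'],float))[0,0]
    d=M[:3,:3]@np.array([u[0],-u[1],-1]);return M[:3,3],d/np.linalg.norm(d)
def tri(rs):
    A=sum(np.eye(3)-np.outer(d,d) for o,d in rs);b=sum((np.eye(3)-np.outer(d,d))@o for o,d in rs)
    p=np.linalg.solve(A,b);return p,[round(float(np.linalg.norm(np.cross(d,p-o)))*1000,1) for o,d in rs]
def atz(r,z): return r[0]+r[1]*(z-r[0][2])/r[1][2]
E
python3 - <<'E'
from h import *
names=['stirrer_grip','stirrer_foot','bowl','holder','dark_1_center','cream_1_center']
rs={n:[] for n in names}
for cam in ['scene','top','wrist']:
    s=get_state();c=camera(cam);M=T(c,s)
    cv2.imwrite(f'pics/{cam}0.png',c['frame'][:,:,::-1])
    for n in names:
        L=landmark_of(n,cam)
        print(cam,n,[(np.round(l['pixel'],1).tolist(),round(l['conf'],2)) for l in L[:4]])
        if L: rs[n].append(ray(c,M,L[0]['pixel']))
        if '_1_' in n or n=='bowl':
            for l in L[:3]: print('   z=.016',np.round(atz(ray(c,M,l['pixel']),0 if n=='bowl' else .016),3))
for n in names[:4]:
    if len(rs[n])>1: print(n,tri(rs[n]),tri(rs[n][:2]))
E
```

```text
scene stirrer_grip [([217.9, 375.3], 0.77)]
scene stirrer_foot []
scene bowl [([207.4, 293.5], 0.64)]
   z=.016 [0.509 0.143 0.   ]
scene holder [([278.6, 365.3], 0.62)]
scene dark_1_center [([196.5, 306.6], 0.59)]
   z=.016 [0.551 0.144 0.016]
scene cream_1_center []
top stirrer_grip [([190.2, 417.0], 0.81)]
top stirrer_foot [([205.5, 402.9], 0.66)]
top bowl [([200.7, 263.9], 0.56)]
   z=.016 [0.512 0.138 0.   ]
top holder [([203.8, 399.2], 0.73)]
top dark_1_center [([188.6, 247.3], 0.5)]
   z=.016 [0.535 0.171 0.016]
top cream_1_center [([220.3, 260.5], 0.7)]
   z=.016 [0.468 0.143 0.016]
wrist stirrer_grip []
wrist stirrer_foot []
wrist bowl []
wrist holder []
wrist dark_1_center []
wrist cream_1_center []
stirrer_grip (array([ 0.49853555, -0.14671521,  0.17355865]), [0.8, 0.8]) (array([ 0.49853555, -0.14671521,  0.17355865]), [0.8, 0.8])
bowl (array([0.5090337 , 0.13901925, 0.00331695]), [2.2, 2.2]) (array([0.5090337 , 0.13901925, 0.00331695]), [2.2, 2.2])
holder (array([ 0.49851125, -0.14426167,  0.00487499]), [3.0, 3.0]) (array([ 0.49851125, -0.14426167,  0.00487499]), [3.0, 3.0])
```

```bash
python3 -c "
import cv2,numpy as np
a=cv2.imread('pics/top0.png');b=cv2.imread('pics/scene0.png')
cv2.imwrite('pics/a.png',np.hstack([cv2.resize(a[130:280,200:450],None,fx=1.6*1,fy=1.6),cv2.resize(b[150:300,230:430],None,fx=1.6,fy=1.6)]))
cv2.imwrite('pics/topc.png',cv2.resize(a[130:280,200:460],None,fx=3,fy=3,interpolation=cv2.INTER_CUBIC))
"
python3 -c "
from h import *
s=get_state();print(s['tool_pos'],R.from_rotvec(s['ee_rot']).as_matrix().round(3))
c=camera('scene');M=T(c,s);a=ray(c,M,[217.9,375.3]);h=ray(c,M,[278.6,365.3]);print(M[:3,3])
c=camera('top');M=T(c,s);print(M.round(3))
"
```

```text
[0.18763775 0.62233527 0.21467329] [[-0.957  0.289  0.   ]
 [ 0.289  0.957  0.   ]
 [-0.     0.    -1.   ]]
[ 0.08316966 -0.51794044  0.64669253]
[[-0.01   0.987 -0.16   0.36 ]
 [-1.    -0.011 -0.005  0.024]
 [-0.006  0.16   0.987  0.948]
 [ 0.     0.     0.     1.   ]]
```

View pics/topc.png

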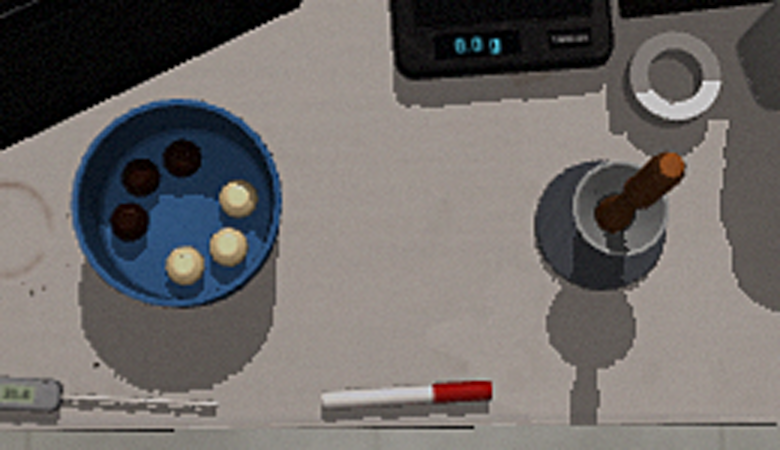

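View pics/scene0.png

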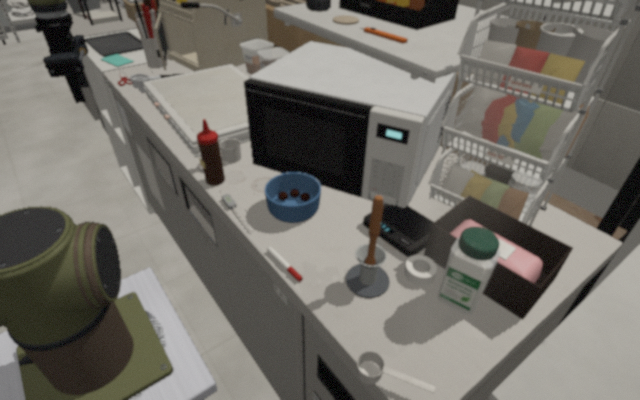

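The top crop shows the bowl at crop (176,203) with the dark balls on its upper left, at (182,158), (140,177) and (130,222). The cream balls are on the lower right and the stirrer's top is at (672,165). The scene picture has the microwave behind the bowl and a white bottle near the holder, so I'll check clearances to both.

View pics/top0.png

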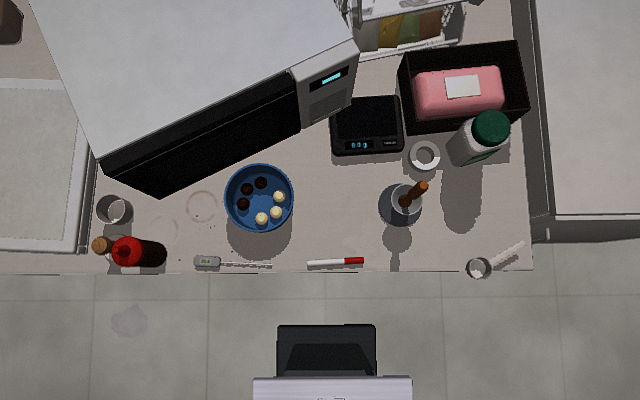

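```bash
python3 - <<'E'
from h import *
s=get_state()
c=camera('top');M=T(c,s)
f=lambda x,y:[130+y/3,200+x/3]
for n,p,z in [('mwL',(0,148),0),('mwR',(300,5),0),('bowlrimL',(72,203),.062),('rimR',(281,203),.062),('rimT',(180,98),.062),('rimB',(178,307),.062),('footplateL',(534,225),0.003),('footplateB',(598,290),0.003),('funnelL',(575,205),.078),('funnelR',(667,205),.078),('funT',(620,163),.078),('funB',(620,255),.078),('top',(672,165),.222)]+[('d',p,.016) for p in [(182,158),(140,177),(130,222)]]+[('c',p,.016) for p in [(237,198),(228,246),(184,265)]]:
    print(n,np.round(atz(ray(c,M,f(*p)),z),4))
r=ray(c,M,f(672,165));c=camera('scene');M=T(c,s)
print('top tri',tri([r,ray(c,M,[198,379])]))
# microwave: bottom left / right front corners and tops in scene
for p in [(167,252),(205,360)]:print(np.round(atz(ray(c,M,p),0),3))
E
```

```text
mwL [0.5591 0.2752 0.    ]
mwR [0.662  0.0615 0.    ]
bowlrimL [0.5085 0.21   0.062 ]
rimR [0.507  0.0721 0.062 ]
rimT [0.5788 0.1394 0.062 ]
rimB [0.4391 0.1393 0.062 ]
footplateL [ 0.4993 -0.1017  0.003 ]
footplateB [ 0.4532 -0.1447  0.003 ]
funnelL [ 0.501  -0.1186  0.078 ]
funnelR [ 0.5004 -0.178   0.078 ]
funT [ 0.5283 -0.1488  0.078 ]
funB [ 0.4682 -0.1463  0.078 ]
top [ 0.499  -0.1483  0.222 ]
d [0.5472 0.1435 0.016 ]
d [0.5341 0.1726 0.016 ]
d [0.5025 0.1791 0.016 ]
c [0.5185 0.1051 0.016 ]
c [0.485  0.1112 0.016 ]
c [0.4722 0.1414 0.016 ]
top tri (array([ 0.49888997, -0.14836375,  0.22024678]), [0.5, 0.5])
[0.516 0.367 0.   ]
[0.653 0.05  0.   ]
```

The full top view shows the microwave's front running diagonally about 105 mm behind the bowl's centre, and the white bottle at (490,126) right of the holder. The measurements agree:

| Item | Position |
|---|---|
| Bowl | (0.508, 0.140), dark-side heading about 52° |
| Holder | (0.4995, -0.147) |
| Stirrer top | (0.499, -0.148, 0.220), so it stands upright |

Next I'll go up and across.

```bash
python3 -m handwheel '{"claw":[100,100,100,100,100,100,100,100],"dp":[[0,0,-4.5],[0,0,-4.5],[-2.9,-3.6,0],[-2.9,-3.6,0],[-2.9,-3.6,0],[-2.9,-3.6,0],[-2.9,-3.6,0],[-2.9,-3.6,0]],"yaw":[0,0,0,0,0,0,0,0]}' && python3 -m handwheel '{"claw":[100,100,100,100,100,100,100,100],"dp":[[-2.9,-3.6,0],[-2.9,-3.6,0],[-2.9,-3.6,0],[-2.9,-3.6,0],[-2.9,-3.6,0],[-2.9,-3.6,0],[-2.9,-3.6,0],[-2.9,-3.6,0]],"yaw":[0,0,0,0,0,0,0,0]}'
python3 - <<'E'
from h import *
s=get_state();W={}
for n,t,sc in [('cap',(126,490),(243,480)),('mwTL',(163,103),(82,250)),('mwTR',(66,291),(104,374))]:
    ct=camera('top');cs=camera('scene') 
    print(n,tri([ray(ct,T(ct,s),t),ray(cs,T(cs,s),sc)]))
E
```

```text
time: 2.05
tool_pos: [0.2921, 0.3636, 0.3048]
ee_rot: [0.457, 3.108, 0.001]
wrist_force: [0.1, -0.5, 0.6]
opening: 0.998
grip_force: 0.0
time: 2.85
tool_pos: [0.4312, 0.0207, 0.3051]
ee_rot: [0.459, 3.107, 0.0]
wrist_force: [0.4, 0.7, -0.1]
opening: 1.002
grip_force: 0.0
cap (array([ 0.61984782, -0.28985701,  0.1526949 ]), [0.5, 0.5])
mwTL (array([0.53467292, 0.36390552, 0.25095024]), [0.2, 0.2])
mwTR (array([0.68482799, 0.06644406, 0.26441288]), [2.5, 2.5])
```

```bash
python3 -m handwheel '{"claw":[100,100,100,100,100,100],"dp":[[-2.85,-3.5,0],[-2.85,-3.5,0],[-2.8,-3.5,0],[-2.8,-3.5,0],[0,0,0],[0,0,0]],"yaw":[0,0,0,0,0,0]}'
python3 - <<'E'
from h import *
s=get_state();rs={}
P=s['tool_pos'];Rm=R.from_rotvec(s['ee_rot']).as_matrix();print(P,Rm.round(3))
for cam in ['top','scene','wrist']:
    s=get_state();c=camera(cam);M=T(c,s)
    for n in ['stirrer_grip','holder']:
        L=landmark_of(n,cam)
        if L: rs.setdefault(n,[]).append(ray(c,M,L[0]['pixel']));print(cam,n,np.round(L[0]['pixel'],1),round(L[0]['conf'],2),np.round(atz(rs[n][-1],.172 if n=='stirrer_grip' else 0),4))
for n in rs: print(n,tri(rs[n]))
cv2.imwrite('pics/w1.png',c['frame'][:,:,::-1])
E
```

```text
time: 3.75
tool_pos: [0.4989, -0.1429, 0.3044]
ee_rot: [-0.456, -3.107, -0.001]
wrist_force: [0.1, 0.5, 0.2]
opening: 0.999
grip_force: 0.0
[ 0.49886858 -0.14293834  0.30436301] [[-0.958  0.288 -0.001]
 [ 0.288  0.958  0.001]
 [ 0.001  0.001 -1.   ]]
top stirrer_grip [193.9 420.2] 0.53 [ 0.493  -0.1528  0.172 ]
top holder [208.2 398.4] 0.83 [ 0.4925 -0.1448  0.    ]
scene stirrer_grip [216.8 373.4] 0.58 [ 0.4983 -0.1409  0.172 ]
scene holder [280.4 368.7] 0.85 [ 0.5012 -0.148   0.    ]
wrist stirrer_grip [189.2 310.1] 0.76 [ 0.497  -0.1463  0.172 ]
wrist holder [164.5 309.1] 0.73 [ 0.5017 -0.1517  0.    ]
stirrer_grip (array([ 0.49245882, -0.147871  ,  0.18101198]), [3.0, 1.6, 3.4])
holder (array([ 0.49782435, -0.14857759,  0.00168199]), [6.7, 2.1, 4.7])
```

View pics/w1.png

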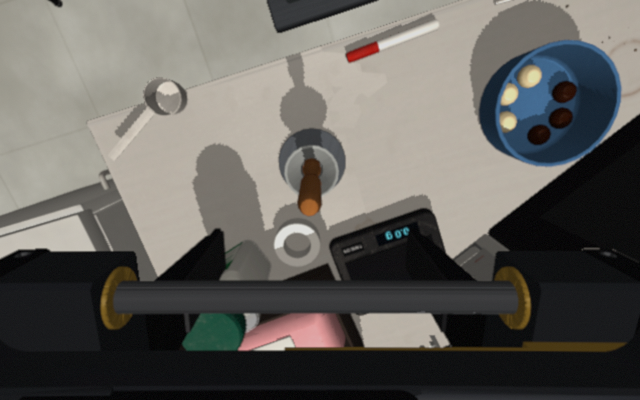

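The wrist picture shows the stirrer upright in the funnel with its top at (204,309), centred between the fingers. I'll descend and grasp.

```bash
python3 -m handwheel '{"claw":[100,100,100,100,100,100],"dp":[[0,-0.4,3.3],[0,0,3],[0,0,2.5],[0,0,2.5],[0,0,2],[0,0,0]],"yaw":[0,0,0,0,0,0]}' && python3 -m handwheel '{"claw":[15,15,10,10,5,5,5,5],"dp":[[0,0,0],[0,0,0],[0,0,0],[0,0,0],[0,0,0],[0,0,0],[0,0,0],[0,0,0]],"yaw":[0,0,0,0,0,0,0,0]}' 35
```

```text
time: 4.8
tool_pos: [0.4953, -0.1469, 0.1681]
ee_rot: [-0.457, -3.102, -0.003]
wrist_force: [0.1, -0.0, -1.1]
opening: 0.999
grip_force: 0.0
time: 5.6
tool_pos: [0.4975, -0.1479, 0.1716]
ee_rot: [-0.458, -3.108, 0.0]
wrist_force: [-0.6, -0.2, 0.1]
opening: 0.385
grip_force: 0.0
```

```bash
python3 -m handwheel '{"claw":[5,5,5,5,5,5],"dp":[[0,0,0],[0,0,0],[0,0,0],[0,0,0],[0,0,0],[0,0,0]],"yaw":[0,0,0,0,0,0]}' 35
```

```text
time: 6.2
tool_pos: [0.4975, -0.1479, 0.1716]
ee_rot: [-0.458, -3.108, -0.0]
wrist_force: [0.2, 0.5, 0.1]
opening: 0.204
grip_force: 35.0
```

```bash
python3 -m handwheel '{"claw":[5,5,5,5,5,5],"dp":[[0,0,-1],[0,0,-2.5],[0,0,-3],[0,0,-3],[0,0,-1.5],[0,0,0]],"yaw":[0,0,0,0,0,0]}'
python3 - <<'E'
from h import *
rs={}
for cam in ['top','scene','wrist']:
    s=get_state();c=camera(cam);M=T(c,s)
    cv2.imwrite(f'pics/{cam}2.png',c['frame'][:,:,::-1])
    for n in ['stirrer_grip','stirrer_foot']:
        L=landmark_of(n,cam)
        if L: rs.setdefault(n,[]).append(ray(c,M,L[0]['pixel']));print(cam,n,np.round(L[0]['pixel'],1),round(L[0]['conf'],2),np.round(atz(rs[n][-1],.282 if n=='stirrer_grip' else .122),4))
for n in rs:
    if len(rs[n])>1: print(n,tri(rs[n]))
print(s['tool_pos'])
import numpy as np
a=[cv2.imread(f'pics/{k}2.png') for k in ('scene','wrist')]
cv2.imwrite('pics/b.png',np.hstack([cv2.resize(a[0][100:320,300:460],None,fx=2.3,fy=2.3),cv2.resize(a[1][50:370,190:450],(411,506))]))
E
```

```text
time: 6.8
tool_pos: [0.4988, -0.1484, 0.285]
ee_rot: [0.457, 3.103, -0.002]
wrist_force: [0.2, 0.2, -0.6]
opening: 0.203
grip_force: 35.0
top stirrer_foot [200.6 266.5] 0.46 [0.4921 0.1189 0.122 ]
scene stirrer_grip [168.5 381.4] 0.66 [ 0.496  -0.1469  0.282 ]
scene stirrer_foot [237.6 374.6] 0.67 [ 0.5024 -0.147   0.122 ]
wrist stirrer_grip [246.  313.2] 0.9 [ 0.494  -0.1471  0.282 ]
wrist stirrer_foot [ 77.1 548.4] 0.71 [0.4637 0.0781 0.122 ]
stirrer_foot (array([0.52080879, 0.0553663 , 0.04555419]), [73.9, 146.6, 79.3])
stirrer_grip (array([ 0.49443154, -0.14745106,  0.28264011]), [0.7, 0.7])
[ 0.49675201 -0.14761465  0.27958155]
```

View pics/b.png

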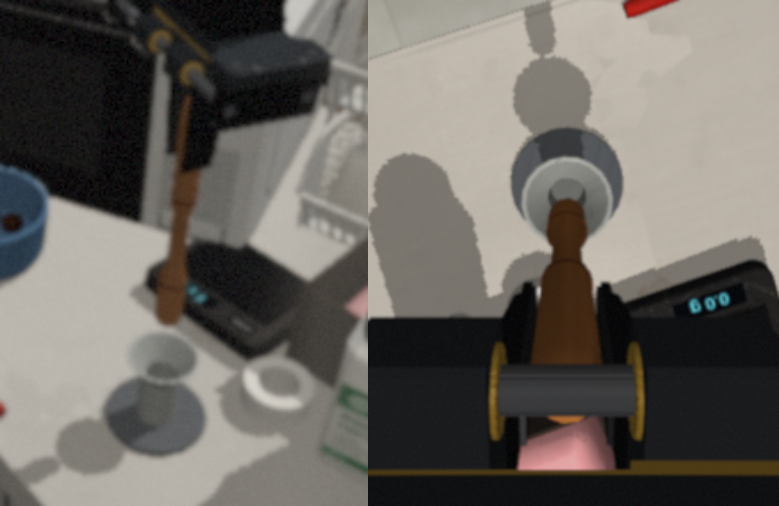

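Left half (scene): the stirrer hangs nearly upright above the holder, with its foot at about (238,374). Right half (wrist): the foot is at about (183,316), and the grip is central between the fingers.

```bash
python3 - <<'E'
from h import *
s=get_state();c=camera('wrist');M=T(c,s);t=np.array(c['tool_from_camera'])
print(s['tool_pos'],'cam in tool',t[:3,3].round(3))
I=np.eye(4)
for p in [(178,316.5),(183,316.5),(188,316.5)]: print('tool', atz(ray(c,t,p),.1596).round(4))
for n in masks_of('stirrer_foot','wrist')[:2]:
    y,x=np.where(n['pixels']);print(n['conf'],y.min(),y.max(),x[y<y.min()+8].mean())
E
python3 -m handwheel '{"claw":[5,5,5,5,5,5,5,5],"dp":[[0.6,3,0],[0.6,4,0],[0.6,4,0],[0.6,4,0],[0.6,4,0],[0.6,4,0],[0.6,3,0],[0,0,0]],"yaw":[-0.12,-0.12,-0.1,-0.1,-0.1,-0.1,-0.1,0]}'
```

```text
[ 0.49717604 -0.1477503   0.28060195] cam in tool [ 0.072  0.001 -0.169]
tool [0.0054 0.002  0.1596]
tool [0.0005 0.002  0.1596]
tool [-0.0045  0.002   0.1596]
time: 8.15
tool_pos: [0.4451, 0.1076, 0.2819]
ee_rot: [-0.705, 3.061, 0.001]
wrist_force: [0.6, -1.3, -0.7]
opening: 0.202
grip_force: 35.0
```

```bash
python3 - <<'E'
from h import *
s=get_state();m=R.from_rotvec(s['ee_rot']).as_matrix();print(s['tool_pos'],m.round(3))
d=np.array([.508,.140,s['tool_pos'][2]])-s['tool_pos'];print('to centre cm',(m.T@d*100).round(2))
b=np.radians(52)
r=3.4
f=lambda a:r*np.array([np.cos(a+b),np.sin(a+b),0])
print('centre->start',(m.T@f(np.radians(-86))).round(2))
for k in range(24):
    a=np.radians(-90+15*k);print(-90+15*k,(m.T@(f(a+np.radians(15))-f(a)))[:2].round(2).tolist())
E
```

```text
[0.44505562 0.10755079 0.2818579 ] [[-0.899 -0.437  0.   ]
 [-0.437  0.899  0.001]
 [-0.001  0.001 -1.   ]]
to centre cm [-7.08  0.16  0.  ]
centre->start [-1.7  -2.94 -0.  ]
-90 [-0.74, 0.49]
-75 [-0.59, 0.67]
-60 [-0.4, 0.79]
-45 [-0.18, 0.87]
-30 [0.06, 0.89]
-15 [0.28, 0.84]
0 [0.49, 0.74]
15 [0.67, 0.59]
30 [0.79, 0.4]
45 [0.87, 0.18]
60 [0.89, -0.06]
75 [0.84, -0.28]
90 [0.74, -0.49]
105 [0.59, -0.67]
120 [0.4, -0.79]
135 [0.18, -0.87]
150 [-0.06, -0.89]
165 [-0.28, -0.84]
180 [-0.49, -0.74]
195 [-0.67, -0.59]
210 [-0.79, -0.4]
225 [-0.87, -0.18]
240 [-0.89, 0.06]
255 [-0.84, 0.28]
```

```bash
python3 -m handwheel '{"claw":[5,5,5,5,5],"dp":[[-2.5,0.1,0],[-2.5,0.1,0],[-2.1,0,0],[0,0,0],[0,0,0]],"yaw":[0,0,0,0,0]}'
python3 - <<'E'
from h import *
print(np.mean([get_state()['tool_pos'] for _ in range(5)],0))
ims=[]
for cam in ['top','scene']:
    s=get_state();c=camera(cam);M=T(c,s)
    for n in ['stirrer_foot','bowl']:
        L=landmark_of(n,cam)
        if L: print(cam,n,np.round(L[0]['pixel'],1),round(L[0]['conf'],2),np.round(atz(ray(c,M,L[0]['pixel']),.122 if n!='bowl' else 0),4))
    ims.append(c['frame'][:,:,::-1])
cv2.imwrite('pics/c.png',np.hstack([cv2.resize(ims[0][100:300,160:360],(390,390)),cv2.resize(ims[1][60:260,190:390],(390,390))]))
E
```

```text
time: 8.65
tool_pos: [0.5095, 0.137, 0.2812]
ee_rot: [0.695, -3.062, 0.001]
wrist_force: [0.3, 0.8, 0.5]
opening: 0.203
grip_force: 35.0
[0.50954933 0.13697238 0.28119842]
top bowl [200.9 264.7] 0.68 [0.5111 0.1367 0.    ]
scene stirrer_foot [165.9 293.9] 0.65 [0.5164 0.1461 0.122 ]
scene bowl [205.9 292.4] 0.69 [0.5103 0.15   0.    ]
```

View pics/c.png

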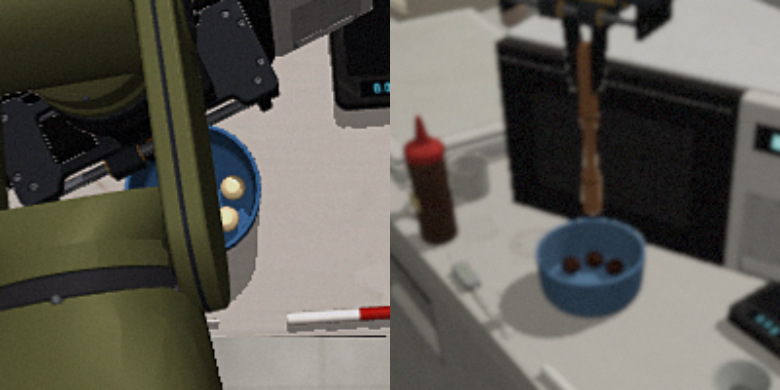

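Left (top view): the arm hides most of the bowl. Right (scene): the stirrer hangs upright over the bowl, with its foot at crop (593,213) above the middle and all the dark balls in place. I'll lower it in the clear middle.

```bash
python3 -m handwheel '{"claw":[5,5,5,5,5,5,5],"dp":[[0,0.3,2.5],[0,0,2.5],[0,0,2.5],[0,0,1.5],[0,0,1],[0,0,0.8],[0,0,0]],"yaw":[0,0,0,0,0,0,0]}'
```

```text
time: 9.65
tool_pos: [0.508, 0.1402, 0.1731]
ee_rot: [0.696, -3.063, -0.0]
wrist_force: [-0.2, 0.7, -0.0]
opening: 0.203
grip_force: 35.0
```

```bash
python3 -m handwheel '{"claw":[5,5,5,5,5,5],"dp":[[-0.3,-0.6,0],[-0.3,-0.6,0],[-0.3,-0.6,0],[-0.3,-0.6,0],[-0.3,-0.65,0],[0,0,0]],"yaw":[0,0,0,0,0,0]}' && python3 -m handwheel '{"claw":[5,5,5,5,5,5,5,5],"dp":[[-0.74,0.49,0],[-0.59,0.67,0],[-0.4,0.79,0],[-0.18,0.87,0],[0.06,0.89,0],[0.28,0.84,0],[0.49,0.74,0],[0.67,0.59,0]],"yaw":[0,0,0,0,0,0,0,0]}'
```

```text
time: 10.25
tool_pos: [0.5357, 0.1186, 0.1738]
ee_rot: [-0.695, 3.064, -0.0]
wrist_force: [-0.2, 0.9, -0.7]
opening: 0.204
grip_force: 35.0
time: 11.05
tool_pos: [0.5126, 0.174, 0.1738]
ee_rot: [-0.697, 3.063, -0.002]
wrist_force: [-0.4, -4.8, 0.7]
opening: 0.201
grip_force: 35.0
```

```bash
python3 -m handwheel '{"claw":[5,5,5,5,5,5,5,5],"dp":[[0.79,0.4,0],[0.87,0.18,0],[0.89,-0.06,0],[0.84,-0.28,0],[0.74,-0.49,0],[0.59,-0.67,0],[0.4,-0.79,0],[0.18,-0.87,0]],"yaw":[0,0,0,0,0,0,0,0]}'
python3 - <<'E'
from h import *
for cam in ['scene','top','wrist']:
    s=get_state();c=camera(cam);M=T(c,s)
    for n,z in [('stirrer_foot',.013),('bowl',0),('dark_1_center',.016),('cream_1_center',.016)]:
        L=landmark_of(n,cam)
        print(cam,n,[(np.round(l['pixel']).tolist(),round(l['conf'],2),np.round(atz(ray(c,M,l['pixel']),z),3).tolist()) for l in L[:3]])
    cv2.imwrite(f'pics/{cam}3.png',c['frame'][:,:,::-1])
E
```

```text
time: 11.85
tool_pos: [0.4774, 0.1281, 0.1744]
ee_rot: [-0.696, 3.06, 0.003]
wrist_force: [3.3, 2.1, 0.6]
opening: 0.205
grip_force: 35.0
scene stirrer_foot [([206.0, 290.0], 0.71, [0.497, 0.142, 0.013]), ([200.0, 276.0], 0.68, [0.481, 0.179, 0.013])]
scene bowl [([207.0, 291.0], 0.9, [0.507, 0.149, 0.0])]
scene dark_1_center [([190.0, 298.0], 0.62, [0.548, 0.179, 0.016])]
scene cream_1_center []
top stirrer_foot []
top bowl []
top dark_1_center []
top cream_1_center []
wrist stirrer_foot [([196.0, 314.0], 0.83, [0.489, 0.133, 0.013])]
wrist bowl [([212.0, 314.0], 0.8, [0.507, 0.142, 0.0])]
wrist dark_1_center []
wrist cream_1_center [([173.0, 313.0], 0.94, [0.469, 0.122, 0.016]), ([193.0, 314.0], 0.67, [0.486, 0.132, 0.016])]
```

View pics/wrist3.png

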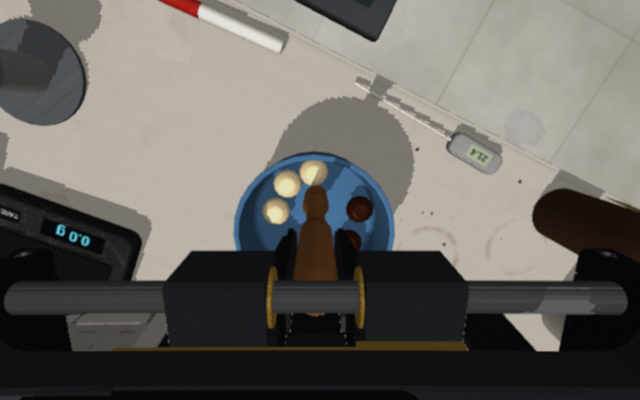

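The wrist picture shows the bowl in place. The foot, at about (190,316), is next to cream balls at (313,173), (287,184) and (276,211), with dark balls at (359,209) and (350,240). I'll check how far the dark balls have moved.

```bash
python3 - <<'E'
from h import *
s=get_state();c=camera('wrist');M=T(c,s)
for n,p in [('d',(209,359)),('d',(242,350)),('c',(173,313)),('c',(184,287)),('c',(211,276)),('foot',(190,316))]:
    print(n,atz(ray(c,M,p),.016).round(3))
c=camera('scene');M=T(c,s)
for l in boxes_of('dark_1_center','scene'): print(l['pixel'],l['conf'],atz(ray(c,M,l['pixel']),.016).round(3))
E
```

```text
d [0.481 0.178 0.016]
d [0.516 0.186 0.016]
c [0.468 0.122 0.016]
c [0.489 0.104 0.016]
c [0.518 0.106 0.016]
foot [0.482 0.132 0.016]
```

Two dark balls have moved about 21 mm, and the bowl hasn't moved. I'll continue.

```bash
python3 -m handwheel '{"claw":[5,5,5,5,5,5,5,5],"dp":[[-0.06,-0.89,0],[-0.28,-0.84,0],[-0.49,-0.74,0],[-0.67,-0.59,0],[-0.79,-0.4,0],[-0.87,-0.18,0],[-0.89,0.06,0],[-0.84,0.28,0]],"yaw":[0,0,0,0,0,0,0,0]}' && python3 -m handwheel '{"claw":[5,5,5,5,5,5,5,5],"dp":[[-0.74,0.49,0],[-0.59,0.67,0],[-0.4,0.79,0],[-0.18,0.87,0],[0.06,0.89,0],[0.28,0.84,0],[0.49,0.74,0],[0.67,0.59,0]],"yaw":[0,0,0,0,0,0,0,0]}'
python3 - <<'E'
from h import *
for cam in ['wrist']:
    s=get_state();c=camera(cam);M=T(c,s);print(s['tool_pos'])
    for n,z in [('stirrer_foot',.013),('bowl',0),('dark_1_center',.016),('cream_1_center',.016)]:
        L=landmark_of(n,cam)
        print(cam,n,[(np.round(l['pixel']).tolist(),round(l['conf'],2),np.round(atz(ray(c,M,l['pixel']),z),3).tolist()) for l in L[:3]])
E
```

```text
time: 13.55
tool_pos: [0.5333, 0.1197, 0.1725]
ee_rot: [0.694, -3.057, -0.004]
wrist_force: [-4.4, 4.2, 2.6]
opening: 0.208
grip_force: 35.0
time: 14.35
tool_pos: [0.5125, 0.174, 0.1739]
ee_rot: [0.698, -3.063, 0.002]
wrist_force: [0.3, -1.5, 1.0]
opening: 0.204
grip_force: 34.9
[0.51251185 0.17399638 0.17387767]
wrist stirrer_foot [([168.0, 314.0], 0.97, [0.5, 0.166, 0.013])]
wrist bowl [([163.0, 290.0], 0.95, [0.508, 0.144, 0.0])]
wrist dark_1_center [([212.0, 293.0], 0.64, [0.548, 0.167, 0.016])]
wrist cream_1_center [([118.0, 282.0], 0.95, [0.471, 0.12, 0.016])]
```

```bash
python3 -m handwheel '{"claw":[5,5,5,5,5,5,5,5],"dp":[[0.79,0.4,0],[0.87,0.18,0],[0.89,-0.06,0],[0.84,-0.28,0],[0.74,-0.49,0],[0.59,-0.67,0],[0.4,-0.79,0],[0.18,-0.87,0]],"yaw":[0,0,0,0,0,0,0,0]}' 60
python3 - <<'E'
from h import *
for cam in ['wrist']:
    s=get_state();c=camera(cam);M=T(c,s);print(s['tool_pos'])
    for n,z in [('stirrer_foot',.013),('bowl',0)]:
        L=landmark_of(n,cam)
        print(cam,n,[(np.round(l['pixel']).tolist(),round(l['conf'],2),np.round(atz(ray(c,M,l['pixel']),z),3).tolist()) for l in L[:3]])
E
python3 -m handwheel '{"claw":[5,5,5,5,5,5,5,5],"dp":[[-0.06,-0.89,0],[-0.28,-0.84,0],[-0.49,-0.74,0],[-0.67,-0.59,0],[-0.79,-0.4,0],[-0.87,-0.18,0],[-0.89,0.06,0],[-0.84,0.28,0]],"yaw":[0,0,0,0,0,0,0,0]}'
python3 - <<'E'
from h import *
for cam in ['wrist']:
    s=get_state();c=camera(cam);M=T(c,s);print(s['tool_pos'])
    for n,z in [('stirrer_foot',.013),('bowl',0)]:
        L=landmark_of(n,cam)
        print(cam,n,[(np.round(l['pixel']).tolist(),round(l['conf'],2),np.round(atz(ray(c,M,l['pixel']),z),3).tolist()) for l in L[:3]])
E
```

```text
time: 15.4
tool_pos: [0.477, 0.1296, 0.1739]
ee_rot: [-0.694, 3.06, 0.01]
wrist_force: [2.8, 6.2, 0.7]
opening: 0.204
grip_force: 60.0
[0.47700684 0.12962241 0.17391882]
wrist stirrer_foot [([183.0, 314.0], 0.82, [0.477, 0.13, 0.013])]
wrist bowl [([211.0, 314.0], 0.7, [0.507, 0.144, 0.0])]
time: 16.35
tool_pos: [0.532, 0.1202, 0.1726]
ee_rot: [0.694, -3.054, -0.007]
wrist_force: [-6.7, 2.5, 3.9]
opening: 0.2
grip_force: 60.0
[0.53196117 0.12022143 0.17256129]
wrist stirrer_foot [([171.0, 314.0], 0.7, [0.52, 0.115, 0.013])]
wrist bowl [([171.0, 345.0], 0.63, [0.509, 0.144, 0.0])]
```

```bash
python3 -m handwheel '{"claw":[5,5,5,5,5,5,5,5],"dp":[[-0.74,0.49,0],[-0.59,0.67,0],[-0.4,0.79,0],[-0.18,0.87,0],[0.06,0.89,0],[0.28,0.84,0],[0,0,0],[0,0,0]],"yaw":[0,0,0,0,0,0,0,0]}'
python3 - <<'E'
from h import *
for cam in ['wrist','scene']:
    s=get_state();c=camera(cam);M=T(c,s);print(s['tool_pos'])
    for n,z in [('stirrer_foot',.013),('bowl',0),('dark_1_center',.016),('cream_1_center',.016)]:
        L=landmark_of(n,cam)
        print(cam,n,[(np.round(l['pixel']).tolist(),round(l['conf'],2),np.round(atz(ray(c,M,l['pixel']),z),3).tolist()) for l in L[:3]])
    cv2.imwrite(f'pics/{cam}4.png',c['frame'][:,:,::-1])
E
```

```text
time: 17.3
tool_pos: [0.5291, 0.1672, 0.1737]
ee_rot: [0.697, -3.063, 0.0]
wrist_force: [-0.6, -1.0, 0.4]
opening: 0.2
grip_force: 60.0
[0.52908408 0.16717016 0.17368985]
wrist stirrer_foot [([175.0, 315.0], 0.8, [0.523, 0.164, 0.013])]
wrist bowl [([151.0, 302.0], 0.79, [0.508, 0.143, 0.0])]
wrist dark_1_center []
wrist cream_1_center [([112.0, 275.0], 0.65, [0.485, 0.106, 0.016]), ([247.0, 314.0], 0.59, [0.589, 0.195, 0.016])]
[0.52949372 0.16680198 0.17368197]
scene stirrer_foot [([194.0, 296.0], 0.69, [0.537, 0.173, 0.013])]
scene bowl [([208.0, 293.0], 0.94, [0.505, 0.141, 0.0])]
scene dark_1_center [([201.0, 277.0], 0.51, [0.479, 0.171, 0.016]), ([191.0, 297.0], 0.46, [0.546, 0.178, 0.016])]
scene cream_1_center []
```

View pics/wrist4.png

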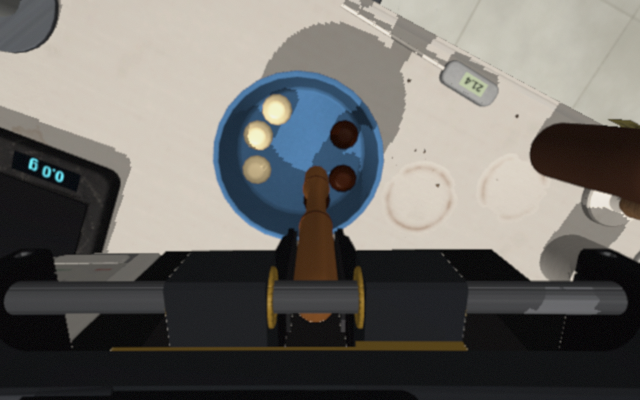

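The wrist picture shows the bowl in place with cream balls at (276,109), (258,135) and (257,169) and dark balls at (343,134) and (342,178). The third dark ball is hidden behind the handle. I'll check how far the balls have moved.

```bash
python3 - <<'E'
from h import *
s=get_state();c=camera('wrist');M=T(c,s)
for n,p in [('c',(109,276)),('c',(135,258)),('c',(169,257)),('d',(134,343)),('d',(178,342))]:
    q=atz(ray(c,M,p),.016)[:2];d=q-[.508,.141];print(n,q.round(3),'r',np.hypot(*d).round(3),'bowl angle',(np.degrees(np.arctan2(d[1],d[0]))-52).round())
E
```

```text
c [0.482 0.105] r 0.044 bowl angle -178.0
c [0.511 0.1  ] r 0.041 bowl angle -138.0
c [0.541 0.111] r 0.044 bowl angle -94.0
d [0.476 0.17 ] r 0.043 bowl angle 86.0
d [0.513 0.188] r 0.047 bowl angle 31.0
```

All six balls have been pushed along and the bowl hasn't shifted. Now back to the middle, lift, and over to the holder.

```bash
python3 -m handwheel '{"claw":[5,5,5,5,5,5,5,5],"dp":[[1,-0.5,0],[1,-0.5,0],[1,-0.4,0],[0,0,-2],[0,0,-3],[0,0,-3.5],[0,0,-3.5],[0,0,0]],"yaw":[0,0,0,0,0,0,0,0]}' && python3 -m handwheel '{"claw":[5,5,5,5,5,5,5,5],"dp":[[1.7,-3.2,0],[1.7,-3.2,0],[1.7,-3.2,0],[1.7,-3.2,0],[1.7,-3.2,0],[1.7,-3.2,0],[1.6,-3.2,0],[1.6,-3.2,0]],"yaw":[0,0,0,0,0,0,0,0]}' && python3 -m handwheel '{"claw":[5,5,5,5,5,5,5,5],"dp":[[0,0,0],[0,0,0],[0,0,0],[0,0,0],[0,0,0],[0,0,0],[0,0,0],[0,0,0]],"yaw":[0.12,0.12,0.1,0.1,0.1,0.1,0.1,0]}'
python3 - <<'E'
from h import *
rs={}
for cam in ['wrist','scene','top']:
    s=get_state();c=camera(cam);M=T(c,s);print(s['tool_pos'])
    for n,z in [('stirrer_foot',s['tool_pos'][2]-.1596),('stirrer_grip',s['tool_pos'][2]),('holder',0)]:
        L=landmark_of(n,cam)
        print(cam,n,[(np.round(l['pixel']).tolist(),round(l['conf'],2),np.round(atz(ray(c,M,l['pixel']),z),3).tolist()) for l in L[:2]])
        if L: rs.setdefault(n,[]).append(ray(c,M,L[0]['pixel']))
    cv2.imwrite(f'pics/{cam}5.png',c['frame'][:,:,::-1])
for n in rs:
    if len(rs[n])>1: print(n,tri(rs[n][:2]))
print(R.from_rotvec(s['ee_rot']).as_matrix().round(3))
a=[cv2.imread(f'pics/{k}5.png') for k in ('scene','wrist')]
cv2.imwrite('pics/d.png',np.hstack([cv2.resize(a[0][100:320,300:460],None,fx=2.3,fy=2.3),cv2.resize(a[1][50:370,190:450],(411,506))]))
E
```

```text
time: 18.65
tool_pos: [0.5105, 0.1413, 0.3005]
ee_rot: [-0.693, 3.052, -0.001]
wrist_force: [-0.1, 0.3, -0.1]
opening: 0.2
grip_force: 60.0
time: 19.45
tool_pos: [0.4971, -0.1488, 0.2926]
ee_rot: [0.696, -3.063, -0.001]
wrist_force: [0.2, -0.1, -0.7]
opening: 0.197
grip_force: 60.0
time: 20.25
tool_pos: [0.4975, -0.1473, 0.2926]
ee_rot: [-0.458, -3.107, -0.001]
wrist_force: [-0.5, 0.1, -0.3]
opening: 0.197
grip_force: 60.0
[ 0.4974536  -0.14730601  0.29259445]
wrist stirrer_foot [([173.0, 317.0], 0.66, [0.488, -0.142, 0.133])]
wrist stirrer_grip [([247.0, 314.0], 0.73, [0.497, -0.147, 0.293]), ([98.0, 582.0], 0.48, [0.461, -0.007, 0.293])]
wrist holder [([166.0, 314.0], 0.68, [0.502, -0.15, 0.0])]
[ 0.49797331 -0.14728072  0.29330532]
scene stirrer_foot [([229.0, 370.0], 0.9, [0.503, -0.132, 0.134])]
scene stirrer_grip [([163.0, 382.0], 0.93, [0.495, -0.148, 0.293])]
scene holder [([277.0, 367.0], 0.83, [0.504, -0.14, 0.0])]
[ 0.4982669  -0.14726646  0.293614  ]
top stirrer_foot [([185.0, 279.0], 0.64, [0.519, 0.096, 0.134]), ([197.0, 412.0], 0.42, [0.494, -0.146, 0.134])]
top stirrer_grip [([207.0, 397.0], 0.41, [0.454, -0.09, 0.294])]
top holder [([207.0, 398.0], 0.87, [0.494, -0.145, 0.0])]
stirrer_foot (array([ 0.48740544, -0.14258931,  0.14912944]), [2.8, 2.8])
stirrer_grip (array([ 0.49672539, -0.14690255,  0.2920652 ]), [0.0, 0.0])
holder (array([ 0.49846473, -0.1479537 ,  0.01185747]), [2.1, 2.1])
[[-0.958  0.288 -0.   ]
 [ 0.288  0.958  0.   ]
 [ 0.    -0.    -1.   ]]
```

View pics/d.png

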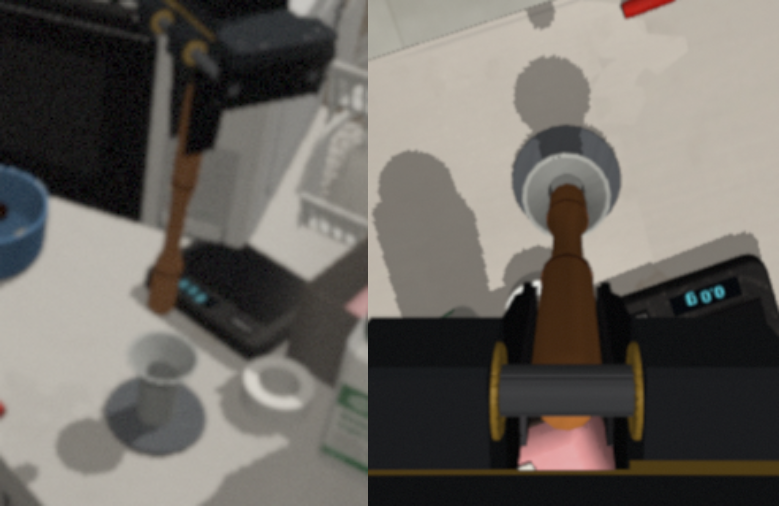

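Left: the foot hangs a little towards the robot, at about (236,370). Right: its edge sits about 11 px higher than at the first lift, so the stirrer is tilted about 10 mm along tool +x. I'll shift -x by 1 cm to bring the foot over the socket, then lower it into the funnel and check.

```bash
python3 -m handwheel '{"claw":[5,5,5,5,5,5,5],"dp":[[-0.5,0,0],[-0.5,0,0],[0,0,1.5],[0,0,1.5],[0,0,1.5],[0,0,1],[0,0,0]],"yaw":[0,0,0,0,0,0,0]}' 20
python3 - <<'E'
from h import *
ims=[]
for cam in ['wrist','scene']:
    s=get_state();c=camera(cam);M=T(c,s);print(s['tool_pos'])
    for n,z in [('stirrer_foot',s['tool_pos'][2]-.1596),('holder',0)]:
        L=landmark_of(n,cam)
        print(cam,n,[(np.round(l['pixel']).tolist(),round(l['conf'],2),np.round(atz(ray(c,M,l['pixel']),z),3).tolist()) for l in L[:2]])
    ims.append(c['frame'][:,:,::-1])
cv2.imwrite('pics/e.png',np.hstack([cv2.resize(ims[1][180:300,310:430],(390,390)),cv2.resize(ims[0][100:250,240:390],(390,390))]))
E
```

```text
time: 21.55
tool_pos: [0.5065, -0.1496, 0.2356]
ee_rot: [-0.458, -3.103, -0.002]
wrist_force: [-1.0, 0.6, -1.2]
opening: 0.208
grip_force: 20.0
[ 0.50651239 -0.14958396  0.23555139]
wrist stirrer_foot [([173.0, 315.0], 0.88, [0.496, -0.146, 0.076])]
wrist holder [([166.0, 313.0], 0.97, [0.5, -0.15, 0.0])]
[ 0.50812421 -0.15026179  0.23914382]
scene stirrer_foot [([253.0, 375.0], 0.83, [0.508, -0.15, 0.08])]
scene holder [([277.0, 366.0], 0.63, [0.502, -0.138, 0.0])]
```

View pics/e.png

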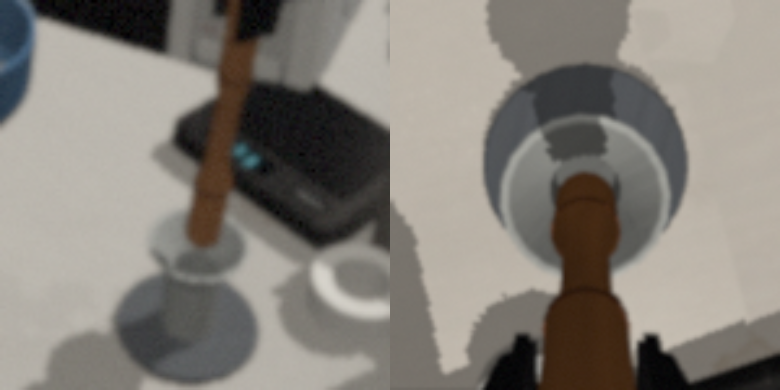

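Both views show the foot entering the funnel, lined up with the socket (scene crop (205,240), wrist crop (584,180)). I'll lower it gently.

```bash
python3 -m handwheel '{"claw":[5,5,5,5,5,5],"dp":[[0,0,0.8],[0,0,0.8],[0,0,0.8],[0,0,0.6],[0,0,0],[0,0,0]],"yaw":[0,0,0,0,0,0]}' 15
```

```text
time: 22.45
tool_pos: [0.5078, -0.1501, 0.2084]
ee_rot: [-0.458, -3.107, -0.0]
wrist_force: [-0.2, -0.1, -0.5]
opening: 0.206
grip_force: 15.0
```

```bash
python3 -m handwheel '{"claw":[5,5,5,5,5,5],"dp":[[0.1,0,0.8],[0.1,0,0.8],[0.1,0,0.8],[0.1,0,0.8],[0,0,0.3],[0,0,0]],"yaw":[0,0,0,0,0,0]}' 15
```

```text
time: 23.05
tool_pos: [0.5038, -0.1489, 0.1729]
ee_rot: [-0.458, -3.107, -0.0]
wrist_force: [0.2, 0.1, -1.1]
opening: 0.208
grip_force: 15.0
```

It's home with no force. I'll open and retreat upward.

```bash
python3 -m handwheel '{"claw":[30,60,100,100,100,100,100,100],"dp":[[0,0,0],[0,0,0],[0,0,0],[0,0,0],[0,0,0],[0,0,0],[0,0,0],[0,0,0]],"yaw":[0,0,0,0,0,0,0,0]}' && python3 -m handwheel '{"claw":[100,100,100,100,100,100,100,100],"dp":[[0,0,0],[0,0,0],[0,0,-2],[0,0,-3],[0,0,-4],[0,0,-4],[0,0,-3],[0,0,0]],"yaw":[0,0,0,0,0,0,0,0]}'
python3 - <<'E'
from h import *
ims=[]
for cam in ['wrist','scene']:
    s=get_state();c=camera(cam);M=T(c,s)
    for n,z in [('stirrer_grip',.172),('holder',0),('bowl',0)]:
        L=landmark_of(n,cam)
        print(cam,n,[(np.round(l['pixel']).tolist(),round(l['conf'],2),np.round(atz(ray(c,M,l['pixel']),z),3).tolist()) for l in L[:2]])
    ims.append(c['frame'][:,:,::-1])
cv2.imwrite('pics/f.png',np.hstack([cv2.resize(ims[1][130:330,230:430],(400,400)),cv2.resize(ims[0][0:250,240:640],(400,250)) if 0 else cv2.copyMakeBorder(ims[0][0:250,240:640],0,150,0,0,0)]))
E
```

```text
time: 23.85
tool_pos: [0.5041, -0.149, 0.1737]
ee_rot: [0.458, 3.108, -0.0]
wrist_force: [-0.1, 1.0, -0.7]
opening: 0.822
grip_force: 0.0
time: 24.65
tool_pos: [0.5059, -0.1498, 0.34]
ee_rot: [0.457, 3.098, -0.004]
wrist_force: [-0.1, -0.7, 0.7]
opening: 1.002
grip_force: 0.0
wrist stirrer_grip [([185.0, 315.0], 0.8, [0.511, -0.151, 0.172])]
wrist holder [([153.0, 310.0], 0.68, [0.502, -0.156, 0.0])]
wrist bowl [([96.0, 517.0], 0.97, [0.509, 0.143, 0.0])]
scene stirrer_grip [([219.0, 381.0], 0.96, [0.505, -0.155, 0.172])]
scene holder [([277.0, 367.0], 0.71, [0.504, -0.139, 0.0])]
scene bowl [([208.0, 292.0], 0.84, [0.504, 0.143, 0.0]), ([216.0, 381.0], 0.29, [0.666, -0.014, 0.0])]
```

View pics/f.png

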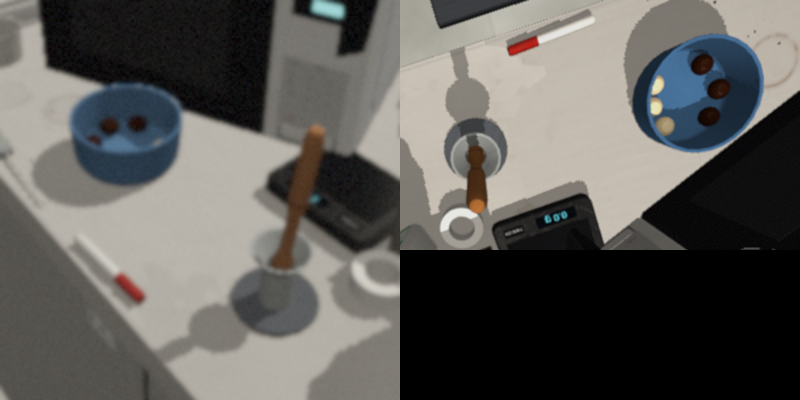

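The final picture shows the stirrer standing in the holder with a lean of about 4°, and all six balls in the level bowl. The gripper is clear, so I'll hand it in.

```bash
python3 -c "
from station import *
print(job_done())"
```

```text
the job is handed in; nothing more can be done
None
```

I stirred the bowl two full turns anticlockwise from the dark side and stood the stirrer back in its holder, leaning about 4°; all six balls are in the bowl, the bowl hasn't shifted, and the job is handed in at about 25 s (no verdict was reported).

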